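Close the vent hatch of a hive cover board

ROBOT

A 6-joint arm with a two-finger parallel gripper is mounted at the origin on the work surface. World frame = base frame: x ahead of the robot, y to its left, z up, the work surface at z = 0. Lengths are in mm, angles in rad, forces in N, time in s.
With the tool pointing down it reaches from about 325 to 850 mm from the base axis. Payload 4.4 kg.
Tool frame: the origin (TCP) lies at the very end of the fingers, on their centre line; the grasp point (between the pads) lies behind it (env.grip_depth is the y of the grasp point in the tool frame, in mm); y points along the fingers, z is the direction in which the jaws open and shut, and the axes are right-handed (so a half turn about y gives the same grasp; the last joint's range is limited). The gripper opens to 94 mm and grips with 3 to 60 N. Pads are 16 mm wide; open, the fingers measure 119 mm over their backs; the gripper's body (75 mm by 177 mm) begins 78 mm behind the grasp point.
Start: joints at [1.175, 0.207, 1.542, -0, 1.393, -0.15], TCP at [139.368, 557.856, 205.447] pointing down, gripper open.
Joint ranges: [-2.73, 2.73], [-0.86, 2.22], [0.23, 2.46], [-1.11, 4.25], [0.08, 2.63], [-2.82, 2.82]. Speed limits (rad/s): [2.79, 2.79, 3.14, 3.14, 3.14, 3.14].

INTERFACE

Orientations are given as a 3x3 rotation matrix whose columns are the frame's x, y, z axes.
In Python, from rig import env, vision, order gives the robot as it stands.
- The arm moves only by the tool jog_arm, never from a script. Its argument "targets" is a list of rows, each a list of 5 numbers: the finger opening in mm, from 0 to 94, then the shift along the world's x, y, z in mm, then the turn about the world's z in degrees. In form: [[jaw, x, y, z, spin], ...]. A call has 1 to 5 rows; each row shifts and turns the commanded pose from where the row before left it; what a row does not reach is not made up. A row lasts 1/10 s, in which the tool goes at most 50 mm and 8.59 degrees, less where a joint would pass 70% of its speed; a pose out of reach is approached as far as the arm can. A call is refused whole if a number of a shift passes 50 or a number of a turn 8.59, either way. A call with a gripper value outside its range is refused whole. The fingers move at their own pace and stop on an object; "squeeze" is the grip in N (left out, the last holds). Time passes only in rows, so rows that do not move let the fingers close. It gives the time, the measured TCP pose, the force and the opening at its end, in the units of the state.
- env.state(): the state, without advancing time (a new reading comes with each control period).
- vision.snapshot(name): name is "scene" or "top"; returns a dict with "img" (480x640x3 uint8, red, green, blue), "camera_matrix" (3x3 intrinsics, pixels), "position" and "orientation" of the camera in the world. Camera axes: x right, y up, looking along -z (the intrinsics and any distortion apply to the point x, -y, -z); pixel columns grow to the right and rows downward; lengths in mm; the calibration is good to about 2 mm. A picture is of the moment at which its call begins. There is no depth.
- order.close_job(): hands the job in, once; it reports no verdict.
Trained networks look in a picture, given as the dict that the camera call returned (one of the last four; its "shot" number tells which), for a name from the list of things; names that differ only in an ending like _2 or _b are one class to them, and where a whole thing is asked for, a point or a joint stands for the part that bears it (a point fixed in the world has none). Each returns a list of dicts, best first, with "confidence" (0 to 1); they miss things now and then, are a little off and sometimes report something else, mostly with a low value. They report only what shows in the picture. A call takes as long as a camera call.
- vision.boxes_of(picture, target): "centre" ([column, row] as shares, 0 to 1, of the picture: columns of its width, rows of its height, amid what is visible of it).
- vision.cut_out(picture, target): "region" (480x640 bool, what is visible of it) and "centre" ([column, row] as shares, 0 to 1, of the picture: columns of its width, rows of its height, amid what is visible of it).
- vision.landmark_of(picture, target): "centre" ([column, row] as shares, 0 to 1, of the picture: columns of its width, rows of its height: a listed point, or the origin of a listed thing).
The state is a dict: "time": time; "joint_pos": joint angles; "joint_velocities": joint speeds; "joint_torque": joint torques, N m; "eef_pos": TCP position; "orientation": TCP orientation; "contact_force": force on the tool from outside, world axes, zero at the start; "moment": the same for the moment, N m; "finger_gap": finger opening in mm.
Only numpy, scipy, OpenCV 4.12 (cv2) and the standard library are available. Lean on these libraries where they do the work, as an engineer would, in place of code of your own. Each camera call takes 0.05 s, during which the arm holds its last target. There are 200 camera calls.

TASK

Shut the vent of the hive cover board: with the fingertips only, push the wooden hatch gently along its rail towards the round hole, on through the half-open notch, until its spring pin drops into the second notch and the hatch covers the hole. Do not run past that notch and do not grip the hatch. Leave the hive tool, queen cage, jar and comb frame where they lie, neither moved nor lifted, and draw the hand clear at the end.

Things in the scene. Friction and masses are not known exactly. Their poses are not given: they have to be found in the camera images.
- board: plywood hive cover board 250 (x) x 440 (y) x 20 mm, fixed flat on the worktop, turned up to 70 deg either way. Origin: centre of its underside; z up; y runs along the rail from the open to the shut end. At x -57 a plain guide 10 mm wide, at x +60 the notched rail 14 mm wide, both aluminium, tops 32 mm above the worktop, y -135 to +165; the board between them is bare and flat but for hatch and hole
- cover: the hatch: wooden block 98 (board x) x 92 (board y) x 30 mm high that slides between guide and rail, underside 22 mm and top 52 mm above the worktop. Origin: centre of its underside, at board x 0; axes as the board's. It cannot lift off. On its +x side, at mid length, a steel bracket 22 x 40 mm rides over the notched rail with the spring pin; housing top 72 mm above the worktop
- push_face (a point): centre of the hatch's rear face (the 98 x 30 mm upright face that looks to board -y), 37 mm above the worktop; the place to push
- runner (a joint): travel of the hatch along board +y, m: 0 wide open (end stop), 0.062 half-open notch, 0.110 shut notch (hatch centred on the hole), 0.150 far stop. Hatch centre at board y = -0.060 + travel. Starts at 0 to 0.045. Sliding takes 2 to 3 N; a notch is 10 mm wide, pulls the hatch in over the last 4 mm and centres it; pushing on out of a notch takes 9 to 14 N
- pin (a joint): height of the hatch's spring pin, m: 0 = dropped in a notch, about 0.003 = riding on top of the rail
- pin_head (a point): top of the pin's black head (13 mm across), on the bracket at the middle of the hatch's length; about 82 mm above the worktop when dropped in a notch, about 85 mm when riding
- notch_half (a point): the half-open notch in the rail's top edge, 32 mm above the worktop, the one nearer the open end, at board x +60, y +2 mm
- notch_shut (a point): the shut notch in the rail's top edge, 32 mm above the worktop, level with the hole's centre, at board x +60, y +50 mm
- hole (a point): centre of the round vent hole (64 mm across, 16 mm deep, dark floor) at the board's top face, 20 mm above the worktop; board x 0, y +50 mm
- hive_tool: flat steel hive tool lying on the board along its y, outside the plain guide (board x -93 mm): bar 26 x 150 x 4 mm with a 36 mm wide blade, 175 mm in all. Origin: underside, middle of the 150 mm bar. Leave alone
- queen_cage: small wooden queen cage 32 x 78 x 16 mm lying on the board outside the notched rail (board x +94 to 97 mm). Origin: centre of its underside. Leave alone
- jar: amber honey jar, 72 mm across, 95 mm high, on the worktop left of the board. Origin: centre of its underside. Leave alone
- comb_frame: wooden comb frame 212 x 214 mm with 260 mm top bar, 22 mm high, lying on the worktop right of the board. Origin: centre of its underside. Leave alone

How it is judged (in metres and radians):
On the way, in this order (a step that is already met when the one before it is completed fails the run):
1. the fingers push the hatch on past the half-open notch (value of joint runner between 0.072 and 0.104 m and contact force between the fingers and cover above 0.3 N), for 0.05 s.
2. the pin drops into the shut notch (value of joint runner between 0.107 and 0.113 m and value of joint pin below 0.0015 m), for 0.2 s.
At the end, for the whole second after the job is handed in: the hatch rests with its pin down (pin below 1.5 mm) in the shut notch, travel 0.110 m within 3 mm, centred over the hole within 4 mm, and the bystanders are within 20 mm of where they were (all of step 2 and velocity of joint runner between -0.005 and 0.005 m/s and horizontal distance between cover and hole below 0.004 m and distance of each of hive_tool, queen_cage, jar, comb_frame from where it was at the start of the episode below 0.02 m); the robot touches nothing.
It fails at once if the hatch ran past the shut notch (more than 12 mm beyond it) (value of joint runner above 0.122 m).
It fails at once if the hatch was gripped or shoved hard (fingers press on it with more than 30 N) (contact force between the fingers and cover above 30 N).
It fails at once if the hatch was pushed with the arm or the body of the gripper instead of the fingers (over 3 N) (contact force between the arm and cover above 3 N).
It fails at once if a bystander was moved more than 20 mm or lifted (not (distance of hive_tool from where it was at the start of the episode below 0.02 m) or not (distance of queen_cage from where it was at the start of the episode below 0.02 m) or not (distance of jar from where it was at the start of the episode below 0.02 m) or not (distance of comb_frame from where it was at the start of the episode below 0.02 m)).
It also fails if it takes over 40 s, if anything falls off the work surface, if the arm or the gripper's body presses on something with over 40 N, if the wrist force passes 120 N, or if a joint passes its speed limit or range.

## Working session

There is one attempt and no reset: what is moved stays moved. The work goes in short steps, Python scripts to look and compute and a tool call to move; the robot and the scene stay as the last step left them, time stands still between calls to the robot, and variables do not carry over. Pictures are saved under pics/ and viewed, about 8 in all and at most 12, crops included, and the job is handed in when it is done.

Besides the shell and the picture viewer there is one more tool, called after "Request:" as name([rows], argument=value, ...), one row to a line, values as JSON. jog_arm: Moves the arm, as the interface text tells. Its arguments: {"type":"object","properties":{"targets":{"type":"array","items":{"type":"array","items":{"type":"number"}}},"squeeze":{"type":"number"}},"required":["targets"]}

```bash
mkdir -p pics; cat > h.py <<'E'
import numpy as np, cv2
from rig import env, vision, order
def ray(s,px):
    K=np.array(s["camera_matrix"],float);R=np.array(s["orientation"],float);p=np.array(s["position"],float)
    v=np.linalg.inv(K)@[px[0],px[1],1]; return p,R@np.array([v[0],-v[1],-v[2]])
def onz(s,px,z):
    p,d=ray(s,px); return p+d*(z-p[2])/d[2]
def lm(s,t):
    r=vision.landmark_of(s,t); return None if not r else (np.array(r[0]["centre"])*[640,480],r[0]["confidence"])
def save(s,n): cv2.imwrite("pics/"+n,cv2.cvtColor(s["img"],cv2.COLOR_RGB2BGR))
Z=dict(board=0,cover=22,push_face=37,pin_head=84,notch_half=32,notch_shut=32,hole=20,hive_tool=20,queen_cage=20,jar=0,comb_frame=0)
E
python3 - <<'E'
from h import *
for n in("scene","top"):
    s=vision.snapshot(n); save(s,n+"0.png"); print(n,s.keys(),s["position"])
    for t,z in Z.items():
        r=lm(s,t)
        if r: print(t,r[0].round(),round(r[1],2),onz(s,r[0],z).round(1))
st=env.state(); print(st["eef_pos"],st["orientation"],st["time"],st["contact_force"],env.grip_depth)
E
```

```text
scene dict_keys(['img', 'camera_matrix', 'position', 'orientation', 'shot']) [1283.71487349 -473.77779488 1259.49541046]
board [307. 260.] 0.64 [576.3 -81.    0. ]
cover [291. 254.] 0.93 [ 544.8 -117.9   22. ]
push_face [278. 249.] 0.9 [ 517.  -148.3   37. ]
notch_half [300. 269.] 0.56 [ 610.1 -125.6   32. ]
notch_shut [316. 278.] 0.85 [ 663.2 -100.    32. ]
hole [325. 264.] 0.91 [628.  -46.8  20. ]
hive_tool [296. 230.] 0.84 [470.2 -58.3  20. ]
queen_cage [282. 277.] 0.66 [ 598.9 -181.1   20. ]
jar [436. 174.] 0.69 [499.1 490.4   0. ]
comb_frame [155. 324.] 0.75 [ 540.6 -559.7    0. ]
top dict_keys(['img', 'camera_matrix', 'position', 'orientation', 'shot']) [ 453.31859601  -43.63811697 1121.16338769]
board [352. 240.] 0.85 [579.2 -92.6   0. ]
cover [361. 254.] 0.96 [ 542.4 -114.2   22. ]
push_face [375. 268.] 0.83 [ 507.  -143.7   37. ]
pin_head [386. 236.] 0.51 [ 576.4 -167.9   84. ]
notch_half [370. 221.] 0.9 [ 619.2 -136.2   32. ]
notch_shut [358. 208.] 0.79 [ 651.8 -108.5   32. ]
hole [335. 224.] 0.86 [615.7 -51.6  20. ]
hive_tool [340. 281.] 0.81 [478.7 -60.   20. ]
queen_cage [393. 226.] 0.71 [ 608.6 -193.1   20. ]
jar [116. 274.] 0.98 [509.7 492.8   0. ]
comb_frame [540. 250.] 0.72 [ 541.3 -551.6    0. ]
[139.35777854 557.85785025 205.42963276] [[ 9.70199770e-01 -1.67811917e-06  2.42306432e-01]
 [-2.42306432e-01 -3.36234871e-05  9.70199769e-01]
 [ 6.51907635e-06 -9.99999999e-01 -3.30281185e-05]] 1.2 [-0.23019441  0.67659596 -0.3171094 ] -18.8
```

```bash
cat > fit.py <<'E'
from h import *
from scipy.optimize import least_squares
def proj(s,P):
    K=np.array(s["camera_matrix"],float);c=np.array(s["orientation"],float).T@(np.array(P)-s["position"])
    v=K@[c[0],-c[1],-c[2]]; return v[:2]/v[2]
def pts(t): return dict(board=(0,0,0),cover=(0,-60+t,22),push_face=(0,-106+t,37),pin_head=(60,-60+t,84),notch_half=(60,2,32),notch_shut=(60,50,32),hole=(0,50,20))
def world(q,P):
    c,s_=np.cos(q[2]),np.sin(q[2]); return np.array([q[0]+c*P[0]-s_*P[1],q[1]+s_*P[0]+c*P[1],P[2]])
def fit(shots,q0=(575,-85,np.radians(-48),10)):
    ob=[(s,t,r[0],r[1]) for s in shots for t in pts(0) if (r:=lm(s,t))]
    f=lambda q:np.concatenate([(proj(s,world(q,pts(q[3])[t]))-p)*c for s,t,p,c in ob])
    r=least_squares(f,q0,loss="soft_l1",x_scale=[10,10,.1,10])
    return r.x,[(t,(proj(s,world(r.x,pts(r.x[3])[t]))-p).round(1)) for s,t,p,c in ob]
E
python3 - <<'E'
from fit import *
S=[vision.snapshot(n) for n in("scene","top")]
q,res=fit(S); print(q,np.degrees(q[2])); print(*res,sep="\n")
im=S[1]["img"].copy()[140:340,240:480]; im=cv2.resize(im,None,fx=3.3,fy=3,interpolation=cv2.INTER_CUBIC)
for t,P in pts(q[3]).items():
    u=(proj(S[1],world(q,P))-[240,140])*[3.3,3]; cv2.circle(im,tuple(int(a) for a in u),3,(255,0,0),-1)
cv2.imwrite("pics/f0.png",cv2.cvtColor(im,cv2.COLOR_RGB2BGR))
print("rear",world(q,(0,-106+q[3],37)))
E
```

```text
[580.47653991 -87.89111085  -0.93707365   9.3820587 ] -53.690365218613806
('board', array([-1.2, -0.3]))
('cover', array([-1.9, -0.8]))
('push_face', array([-160.9,   67. ]))
('pin_head', array([3.4, 9.3]))
('notch_half', array([-2.1,  0.7]))
('notch_shut', array([-4. , -0.5]))
('hole', array([0. , 1.3]))
('board', array([1.7, 0.7]))
('cover', array([-0.2,  0.7]))
('push_face', array([-2.1,  4.1]))
('pin_head', array([-1.3, -1. ]))
('notch_half', array([-1.2,  0. ]))
('notch_shut', array([-11.9, -13.8]))
('hole', array([-0.8, -1.5]))
rear [ 502.61902806 -145.10329863   37.        ]
```

View pics/f0.png

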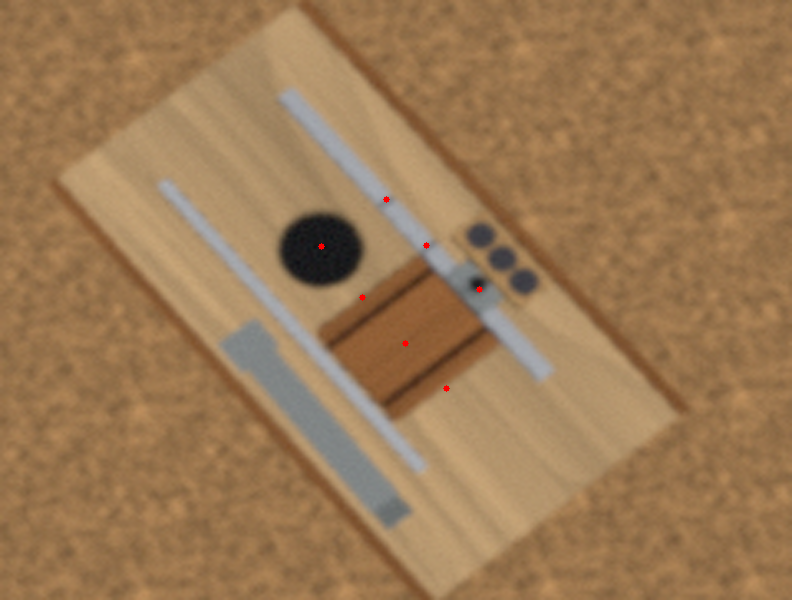

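View pics/scene0.png

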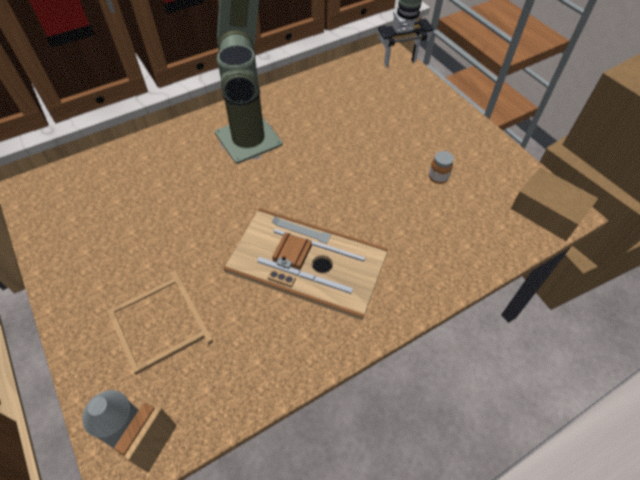

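The board lies with its rail from lower right (405,265 px) to upper left (327,172 px). The hatch is near the open end, the hole at about (337,222) px. I'll fix the yaw from the rail ends.

```bash
python3 - <<'E'
from fit import *
s=vision.snapshot("top")
C=[((287,95),(60,165,32)),((547,375),(60,-135,32)),((165,183),(-57,165,32)),((422,468),(-57,-135,32)),((321,249),(0,50,20)),((388,200),(60,50,32)),((430,245),(60,2,32))]
ob=[(np.array(a)/[3.3,3]+[240,140],b) for a,b in C]
f=lambda q:np.concatenate([proj(s,world(q,P))-p for p,P in ob])
r=least_squares(f,(578,-86,-.85),x_scale=[10,10,.1],loss="soft_l1");q=r.x
print(q,np.degrees(q[2]),r.fun.reshape(-1,2).round(1).tolist())
# travel: hatch top corners
def tb(px,z):
    P=onz(s,np.array(px)/[3.3,3]+[240,140],z)-[q[0],q[1],0]; c,d=np.cos(q[2]),np.sin(q[2]); return (c*P[0]+d*P[1],-d*P[0]+c*P[1])
for px in((318,330),(390,418),(420,255),(498,340)): print("corner",np.round(tb(px,52),1))
print("pin",np.round(tb((479,284),84),1))
E
```

```text
[579.90567222 -89.47351182  -0.91265247] -52.291134682460594 [[-0.0, -0.9], [0.6, 0.7], [-0.3, -0.4], [0.7, 0.9], [0.4, -0.2], [-0.7, -0.1], [-0.7, 0.0]]
corner [-46.7  -1.7]
corner [-50.8 -87.1]
corner [47.6 -2. ]
corner [ 47.5 -88.8]
pin [ 60.1 -47.2]
```

Request:
jog_arm([
  [0,40,-20,0,-8.5],
  [0,40,-20,0,-8.5],
  [0,40,-20,0,-8.5],
  [0,40,-25,0,-8.5],
  [0,35,-35,0,-8.5],
], squeeze=10)

```text
time: 2.55
eef_pos: [336.3, 437.5, 205.7]
orientation: [[0.547, 0.001, 0.837], [-0.837, 0.001, 0.547], [-0.0, -1.0, 0.001]]
contact_force: [0.1, -0.4, 0.2]
finger_gap: 57.1
```

Request:
jog_arm([
  [0,20,-46,0,-8.58],
  [0,20,-46,0,-8.58],
  [0,20,-46,0,-8.58],
  [0,10,-46,0,-8.58],
  [0,10,-46,0,-8.58],
])

```text
time: 3.05
eef_pos: [414.6, 206.4, 205.6]
orientation: [[-0.17, 0.001, 0.985], [-0.985, 0.0, -0.17], [-0.0, -1.0, 0.001]]
contact_force: [0.5, 0.1, 0.2]
finger_gap: 17.4
```

Request:
jog_arm([
  [0,10,-46,0,-8.58],
  [0,10,-46,0,-8.58],
  [0,10,-46,0,-8.58],
  [0,10,-46,0,-8.58],
  [0,10,-46,0,-8.58],
])

```text
time: 3.55
eef_pos: [464.4, -23.7, 205.8]
orientation: [[-0.795, 0.001, 0.606], [-0.606, -0.0, -0.795], [-0.001, -1.0, 0.001]]
contact_force: [1.6, -0.7, -0.1]
finger_gap: -0.2
```

Request:
jog_arm([
  [0,5,-46,-30,0],
  [0,5,-46,-30,0],
  [0,6,-46,-30,0],
  [0,0,0,0,0],
])

```text
time: 3.95
eef_pos: [476.3, -150.0, 120.1]
orientation: [[-0.795, -0.006, 0.607], [-0.607, 0.002, -0.795], [0.004, -1.0, -0.005]]
contact_force: [-0.3, 0.4, 0.1]
finger_gap: 0.5
```

```bash
python3 - <<'E'
from h import *
s=vision.snapshot("top"); cv2.imwrite("pics/t1.png",cv2.cvtColor(cv2.resize(s["img"][140:340,240:480],None,fx=3,fy=3,interpolation=cv2.INTER_CUBIC),cv2.COLOR_RGB2BGR))
st=env.state();print(st["time"],st["eef_pos"],st["orientation"],st["joint_pos"],st["finger_gap"])
E
```

```text
4.0 [ 477.11627288 -148.08328196  121.77120246] [[-0.79411273 -0.00417616  0.60775614]
 [-0.60776733  0.00223083 -0.79411202]
 [ 0.00196054 -0.99998879 -0.00430966]] [-4.74414672e-01  1.38396757e-01  1.80553409e+00  8.22286212e-05
  1.20239585e+00  4.43108580e-01] 0.4811966481093806
```

View pics/t1.png

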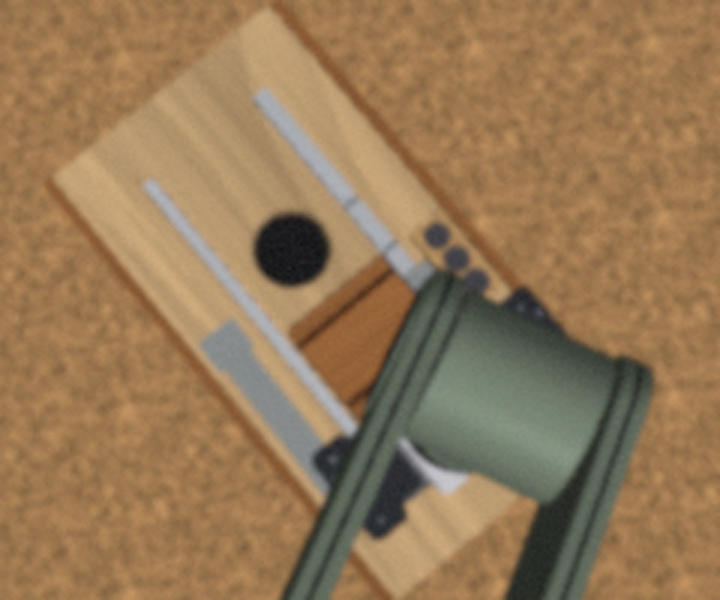

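Fingers are behind the hatch, rail and bystanders are clear; travel is about 14 mm. Going down behind the rear face.

Request:
jog_arm([
  [0,3,-18,-10,0],
  [0,0,0,-25,0],
  [0,0,0,-25,0],
  [0,0,0,-20,0],
  [0,0,0,-8,0],
])

```text
time: 4.5
eef_pos: [481.0, -162.9, 35.0]
orientation: [[-0.791, -0.002, 0.612], [-0.612, 0.001, -0.791], [0.001, -1.0, -0.002]]
contact_force: [0.1, 0.8, -0.7]
finger_gap: 0.4
```

Request:
jog_arm([
  [0,0,0,0,0],
  [0,0,0,0,0],
])

```text
time: 4.7
eef_pos: [482.8, -164.6, 37.2]
orientation: [[-0.791, 0.002, 0.612], [-0.612, -0.001, -0.791], [-0.001, -1.0, 0.002]]
contact_force: [0.7, -0.6, -0.3]
finger_gap: 0.7
```

Request:
jog_arm([
  [0,4,3.1,-5,0],
  [0,4,3.1,0,0],
  [0,2.4,1.8,0,0],
  [0,2.4,1.8,0,0],
  [0,2.4,1.8,0,0],
])

```text
time: 5.2
eef_pos: [497.3, -153.0, 31.1]
orientation: [[-0.791, 0.0, 0.611], [-0.611, -0.0, -0.791], [-0.0, -1.0, 0.0]]
contact_force: [-0.1, -0.0, -0.3]
finger_gap: 0.5
```

Request:
jog_arm([
  [0,2.4,1.8,0,0],
  [0,2.4,1.8,0,0],
])

```text
time: 5.4
eef_pos: [501.2, -149.9, 30.9]
orientation: [[-0.791, -0.002, 0.612], [-0.612, -0.001, -0.791], [0.002, -1.0, -0.0]]
contact_force: [-3.2, -2.7, 2.3]
finger_gap: 0.5
```

Request:
jog_arm([
  [0,2.4,1.8,0,0],
  [0,2.4,1.8,0,0],
])

```text
time: 5.6
eef_pos: [505.6, -146.5, 30.9]
orientation: [[-0.791, -0.002, 0.611], [-0.611, -0.001, -0.791], [0.003, -1.0, -0.001]]
contact_force: [-4.4, -2.5, 3.6]
finger_gap: 0.8
```

Request:
jog_arm([
  [0,4,3.1,0,0],
  [0,4,3.1,0,0],
  [0,4,3.1,0,0],
  [0,4,3.1,0,0],
  [0,4,3.1,0,0],
])

```text
time: 6.1
eef_pos: [525.1, -131.3, 30.9]
orientation: [[-0.791, -0.003, 0.611], [-0.611, -0.001, -0.791], [0.004, -1.0, -0.001]]
contact_force: [-5.3, -3.0, 4.6]
finger_gap: 0.5
```

Request:
jog_arm([
  [0,2.4,1.8,0,0],
  [0,2.4,1.8,0,0],
])

```text
time: 6.3
eef_pos: [530.2, -127.3, 30.9]
orientation: [[-0.791, -0.003, 0.611], [-0.611, -0.001, -0.791], [0.003, -1.0, -0.001]]
contact_force: [-5.2, -3.2, 3.9]
finger_gap: 0.6
```

Request:
jog_arm([
  [0,1.6,1.2,0,0],
])

```text
time: 6.4
eef_pos: [532.0, -126.0, 30.9]
orientation: [[-0.791, -0.002, 0.611], [-0.611, -0.0, -0.791], [0.002, -1.0, -0.001]]
contact_force: [-4.2, -2.6, 4.2]
finger_gap: 0.4
```

Request:
jog_arm([
  [0,1.6,1.2,0,0],
])

```text
time: 6.5
eef_pos: [533.8, -124.6, 30.9]
orientation: [[-0.792, -0.002, 0.611], [-0.611, -0.0, -0.792], [0.001, -1.0, -0.001]]
contact_force: [-4.6, -2.0, 4.9]
finger_gap: 0.7
```

Request:
jog_arm([
  [0,1.6,1.2,0,0],
])

```text
time: 6.6
eef_pos: [535.7, -123.1, 30.8]
orientation: [[-0.792, -0.001, 0.611], [-0.611, 0.0, -0.792], [0.001, -1.0, -0.001]]
contact_force: [-2.9, -1.3, 2.0]
finger_gap: 0.4
```

Request:
jog_arm([
  [0,1.6,1.2,0,0],
])

```text
time: 6.7
eef_pos: [538.5, -121.5, 30.8]
orientation: [[-0.792, 0.002, 0.611], [-0.611, 0.001, -0.792], [-0.002, -1.0, 0.0]]
contact_force: [0.1, -0.4, -1.0]
finger_gap: 0.4
```

Force dropped to zero: hatch pulled into the half-open notch. Pushing out of it slowly.

Request:
jog_arm([
  [0,1.6,1.2,0,0],
])

```text
time: 6.8
eef_pos: [540.1, -120.5, 30.8]
orientation: [[-0.792, 0.001, 0.611], [-0.611, 0.0, -0.792], [-0.001, -1.0, 0.001]]
contact_force: [-2.8, -3.0, 3.2]
finger_gap: -0.0
```

Request:
jog_arm([
  [0,1.6,1.2,0,0],
])

```text
time: 6.9
eef_pos: [540.4, -120.3, 30.9]
orientation: [[-0.791, -0.002, 0.612], [-0.612, -0.002, -0.791], [0.002, -1.0, 0.0]]
contact_force: [-6.4, -5.0, 4.1]
finger_gap: 0.6
```

Request:
jog_arm([
  [0,1.6,1.2,0,0],
])

```text
time: 7.0
eef_pos: [540.7, -120.0, 30.8]
orientation: [[-0.791, -0.005, 0.612], [-0.612, -0.003, -0.791], [0.006, -1.0, -0.0]]
contact_force: [-9.8, -8.6, 6.5]
finger_gap: 0.6
```

Request:
jog_arm([
  [0,1.6,1.2,0,0],
])

```text
time: 7.1
eef_pos: [541.4, -119.4, 30.9]
orientation: [[-0.79, -0.007, 0.612], [-0.612, -0.004, -0.791], [0.008, -1.0, -0.001]]
contact_force: [-11.7, -8.6, 6.7]
finger_gap: 0.6
```

Request:
jog_arm([
  [0,1.6,1.2,0,0],
])

```text
time: 7.2
eef_pos: [542.4, -118.6, 30.9]
orientation: [[-0.79, -0.008, 0.612], [-0.612, -0.004, -0.791], [0.009, -1.0, -0.001]]
contact_force: [-10.5, -8.5, 7.3]
finger_gap: 0.2
```

Request:
jog_arm([
  [0,1.6,1.2,0,0],
])

```text
time: 7.3
eef_pos: [545.4, -116.4, 30.9]
orientation: [[-0.791, -0.004, 0.611], [-0.611, -0.002, -0.791], [0.005, -1.0, -0.001]]
contact_force: [-4.5, -3.9, 4.4]
finger_gap: 0.6
```

Request:
jog_arm([
  [0,2.4,1.8,0,0],
  [0,2.4,1.9,0,0],
  [0,2.4,1.9,0,0],
  [0,2.4,1.8,0,0],
  [0,2.4,1.8,0,0],
])

```text
time: 7.8
eef_pos: [558.5, -106.1, 30.9]
orientation: [[-0.791, -0.002, 0.611], [-0.611, -0.001, -0.791], [0.002, -1.0, -0.0]]
contact_force: [-4.4, -2.9, 4.3]
finger_gap: 0.5
```

Request:
jog_arm([
  [0,2.4,1.8,0,0],
  [0,2.4,1.9,0,0],
  [0,2.4,1.9,0,0],
  [0,1.6,1.2,0,0],
])

```text
time: 8.2
eef_pos: [567.6, -99.2, 30.9]
orientation: [[-0.791, -0.001, 0.611], [-0.611, -0.001, -0.791], [0.002, -1.0, -0.0]]
contact_force: [-4.2, -3.1, 3.1]
finger_gap: 0.5
```

Request:
jog_arm([
  [0,1.6,1.2,0,0],
])

```text
time: 8.3
eef_pos: [569.3, -97.8, 30.9]
orientation: [[-0.791, -0.001, 0.611], [-0.611, -0.0, -0.791], [0.001, -1.0, -0.0]]
contact_force: [-4.5, -1.6, 2.6]
finger_gap: 0.3
```

Request:
jog_arm([
  [0,1.2,0.9,0,0],
])

```text
time: 8.4
eef_pos: [570.7, -96.7, 30.8]
orientation: [[-0.791, -0.001, 0.611], [-0.611, 0.0, -0.791], [0.0, -1.0, -0.0]]
contact_force: [-3.3, -1.9, 4.0]
finger_gap: 0.7
```

Request:
jog_arm([
  [0,1,0.8,0,0],
])

```text
time: 8.5
eef_pos: [571.9, -95.8, 30.8]
orientation: [[-0.791, -0.0, 0.611], [-0.611, 0.0, -0.791], [0.0, -1.0, -0.0]]
contact_force: [-3.4, -1.3, 2.4]
finger_gap: 0.3
```

Request:
jog_arm([
  [0,1,0.8,0,0],
])

```text
time: 8.6
eef_pos: [572.9, -95.0, 30.9]
orientation: [[-0.791, -0.0, 0.611], [-0.611, 0.0, -0.791], [0.0, -1.0, -0.0]]
contact_force: [-4.3, -1.1, 3.3]
finger_gap: 0.5
```

Request:
jog_arm([
  [0,1,0.8,0,0],
])

```text
time: 8.7
eef_pos: [574.1, -94.1, 30.8]
orientation: [[-0.792, 0.0, 0.611], [-0.611, 0.0, -0.792], [-0.001, -1.0, -0.0]]
contact_force: [-2.6, -1.8, 1.5]
finger_gap: 0.6
```

Request:
jog_arm([
  [0,0.8,0.6,0,0],
])

```text
time: 8.8
eef_pos: [575.6, -93.1, 30.9]
orientation: [[-0.792, 0.002, 0.611], [-0.611, 0.001, -0.792], [-0.002, -1.0, 0.001]]
contact_force: [-0.1, 1.1, -0.4]
finger_gap: 0.1
```

Force fell to zero at the expected place. Settle, back off, lift and look.

Request:
jog_arm([
  [0,0,0,0,0],
  [0,0,0,0,0],
])

```text
time: 9.0
eef_pos: [575.4, -93.4, 30.9]
orientation: [[-0.791, 0.001, 0.611], [-0.611, 0.0, -0.791], [-0.001, -1.0, 0.001]]
contact_force: [0.1, -0.6, -0.8]
finger_gap: 0.4
```

Request:
jog_arm([
  [0,-8,-6.1,0,0],
  [0,-16,-12.2,0,0],
  [0,-16,-12.2,0,0],
  [0,0,0,30,0],
  [0,0,0,40,0],
])

```text
time: 9.5
eef_pos: [531.2, -124.0, 98.9]
orientation: [[-0.792, -0.006, 0.61], [-0.61, 0.003, -0.792], [0.003, -1.0, -0.006]]
contact_force: [0.2, 0.1, -0.6]
finger_gap: 0.4
```

Request:
jog_arm([
  [0,-15,0,45,0],
  [0,-15,40,35,0],
  [0,-15,45,0,0],
  [0,-15,45,0,0],
  [0,-10,45,0,0],
])

```text
time: 10.0
eef_pos: [464.9, 47.9, 178.0]
orientation: [[-0.792, 0.001, 0.61], [-0.61, 0.0, -0.792], [-0.001, -1.0, 0.001]]
contact_force: [1.1, -0.7, -0.4]
finger_gap: -0.0
```

Request:
jog_arm([
  [0,-10,45,0,0],
  [0,-10,45,0,0],
  [0,0,45,0,0],
  [0,0,45,0,0],
  [0,0,0,0,0],
])

```text
time: 10.5
eef_pos: [445.2, 231.1, 177.7]
orientation: [[-0.788, 0.001, 0.616], [-0.616, 0.002, -0.788], [-0.002, -1.0, -0.001]]
contact_force: [-0.1, -1.2, 0.5]
finger_gap: 0.1
```

```bash
python3 - <<'E'
from fit import *
q=(579.9,-89.5,-.91265); c,d=np.cos(q[2]),np.sin(q[2])
S=[vision.snapshot(n) for n in("top","scene")]
for s in S:
    for t in("cover","push_face","pin_head","hive_tool","queen_cage","jar","comb_frame"):
        r=lm(s,t)
        if r:
            W=onz(s,r[0],82 if t=="pin_head" else Z[t]);P=W-[q[0],q[1],0]
            print(t,round(r[1],2),W[:2].round(),"board",np.round((c*P[0]+d*P[1],-d*P[0]+c*P[1]),1))
cv2.imwrite("pics/t2.png",cv2.cvtColor(cv2.resize(S[0]["img"][140:340,240:480],None,fx=3.3,fy=3,interpolation=cv2.INTER_CUBIC),cv2.COLOR_RGB2BGR))
st=env.state();print(st["time"],st["eef_pos"],st["contact_force"])
E
```

```text
cover 0.61 [610. -64.] board [-2.3 39.4]
push_face 0.65 [583. -87.] board [0.2 3.9]
pin_head 0.34 [ 656. -107.] board [60.9 49.7]
hive_tool 0.94 [480. -60.] board [-84.4 -60.7]
queen_cage 0.63 [ 659. -102.] board [58.2 54.6]
jar 0.9 [513. 491.] board [-499.9  301.8]
cover 0.67 [614. -45.] board [-14.3  53.7]
push_face 0.86 [600. -88.] board [11.  16.5]
hive_tool 0.93 [478. -54.] board [-90.5 -59. ]
queen_cage 0.77 [ 600. -187.] board [ 89.3 -43.4]
jar 0.68 [520. 490.] board [-495.3  306.9]
comb_frame 0.97 [ 549. -558.] board [ 351.7 -310.6]
11.3 [446.12870631 226.86453732 177.59107843] [-0.53721786 -0.66136288  0.34745754]
```

View pics/t2.png

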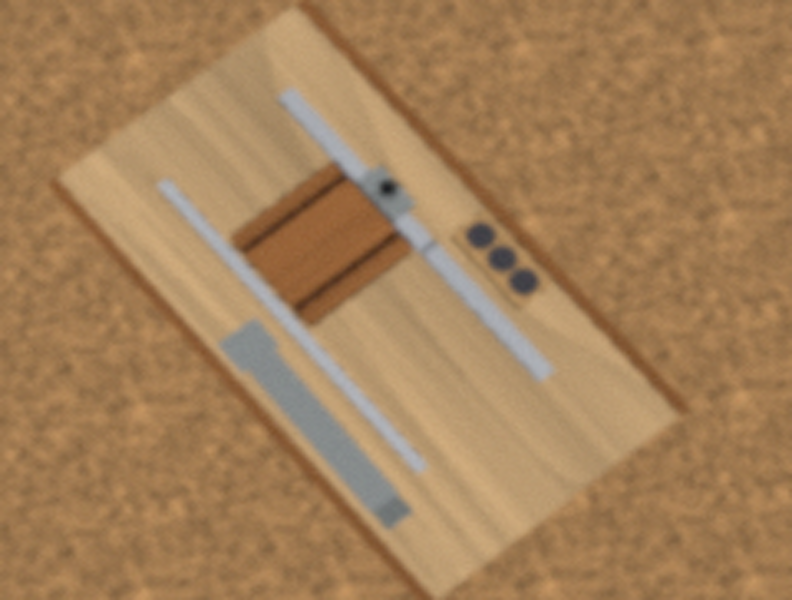

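The hatch covers the hole, pin head at crop (388,187), tool and cage unmoved. One numeric check of the pin, then hand in.

```bash
python3 - <<'E'
from h import *
s=vision.snapshot("top"); q=(579.9,-89.5,-.91265); c,d=np.cos(q[2]),np.sin(q[2])
def tb(px,z):
    P=onz(s,np.array(px)/[3.3,3]+[240,140],z)-[q[0],q[1],0]; return np.round((c*P[0]+d*P[1],-d*P[0]+c*P[1]),1)
g=s["img"][185:220,340:375].mean(2); y,x=np.nonzero(g<70); w=70-g[y,x]
u=np.array([(x*w).sum()/w.sum()+340.5,(y*w).sum()/w.sum()+185.5]); print(u,len(x),tb((u-[240,140])*[3.3,3],82),tb((388,187),82))
for p in((233,240),(308,325),(338,165),(412,248)): print(tb(p,52))
E
```

```text
[355.03683036 203.84151786] 22 [52.8 52. ] [59.6 51. ]
[-48.8  92.4]
[-49.8   5.9]
[48.  91.2]
[46.7  6. ]
```

```bash
python3 -c "
from rig import order; print(order.close_job())"
```

```text
the job is handed in; nothing more can be done
None
```

The hatch is pushed shut over the hole and the job is handed in; it reported no verdict, so the result rests on my own checks. I pushed its rear face with closed fingertips, on through the half-open notch (peak about 16 N) at up to 5 mm per row. I stopped when the push force fell to zero at about 105 mm of travel by arm position, where the shut notch should start to pull the hatch in. The hand then backed off and moved well clear.

**Checks that agreed:** in the last top picture the hatch covers the hole. Its centre measures at board y +49 mm from its corners and +51 mm from the pin head, against a target of +50. The hive tool and queen cage look unmoved in the top picture. The jar measures within about 4 mm of its start in the top view, and the comb frame within about 9 mm in the scene view (the only one that found it).

**Checks that disagreed or were weak:**
- The network's points for the hatch scattered by up to about 18 mm.
- Its top-view report of the queen cage at the pin bracket was a mislabel; the picture and the other view show the cage in place.
- The jar's scene-view point came out about 21 mm from its start, which I put down to network error because nothing went near it.
- Whether the pin is down was judged only from the force drop and the hatch's position, not measured directly.

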